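# Gauge the socket, fit the matching rest post

## Robot

A 6-joint arm with a two-finger parallel gripper is mounted at the origin on the work surface. World frame = base frame: x ahead of the robot, y to its left, z up, the work surface at z = 0. Lengths are in m, angles in rad, forces in N, time in s.
With the tool pointing down it reaches from about 0.275 to 0.825 m from the base axis. Payload 4.9 kg.
Tool frame: the origin (TCP) lies midway between the tips of the shut fingers; the grasp point (between the pads) lies 19 mm behind it; z points along the fingers, x is the direction in which the jaws open and shut, and the axes are right-handed (so a half turn about z gives the same grasp; the last joint's range is limited). The gripper opens to 85 mm and grips with 20 to 120 N. Pads are 22 mm wide; open, the fingers measure 114 mm over their backs; the gripper's body (76 mm by 85 mm) begins 54 mm behind the grasp point. The pads swing forward as they close: fully open they stand 13 mm farther back than shut.
Start: joints at [-1.434, 0.326, -0.193, 1.052, 0, 1.437], TCP at [0.147, -0.53, 0.231] pointing down, gripper open.
Joint ranges: [-2.65, 2.65], [-0.97, 1.79], [-1.3, 1.35], [-1.93, 2.1], [-1.47, 1.37], [-3.14, 3.14]. Speed limits (rad/s): [2.57, 2.57, 3.14, 3.14, 3.14, 3.14].

## Interface

Orientations are given as a rotation vector (axis times angle).
In Python, from station import telemetry, read_camera, get_calibration, ctrl gives the robot as it stands.
- The arm moves only by the shell command python3 -m pendant 'ROWS' [FORCE]. ROWS is JSON, a list that holds one entry, the list of rows, each a list of 5 numbers: the closure, from 0 (fully open) to 1 (shut), then the shift along the tool's x, y, z in cm, then the turn about the tool's z in rad. A call has 1 to 8 rows; each row is the pose to reach, as a shift and turn from the pose commanded when the call began, along the tool's axes at that moment; what a row does not reach only later rows make up. A row lasts 1/8 s, in which the tool goes at most 62.5 mm and 10.7 degrees, less where a joint would pass 70% of its speed; a pose out of reach is approached as far as the arm can. A call with a gripper value outside its range is refused whole. The fingers move at their own pace and stop on an object; FORCE is the grip in N (left out, the last holds). Time passes only in rows, so rows that repeat a pose let the fingers close. It gives the time, the measured TCP pose, the force and the opening at its end, in the units of the state.
- telemetry.state(): the state, without advancing time (a new reading comes with each control period).
- read_camera(name): name is "scene" or "top" or "wrist"; returns the picture (420x560x3 uint8, red, green, blue); there is no depth.
- get_calibration(name): a dict with "intrinsics" (3x3 intrinsics, pixels), "extrinsics" (4x4, takes a point from camera to world coordinates); the wrist camera has in their place "T_tool_cam" (4x4, takes a point from camera to tool coordinates, whose origin is the TCP and whose axes are the tool frame's). Camera axes: x right, y up, looking along -z (the intrinsics and any distortion apply to the point x, -y, -z); pixel columns grow to the right and rows downward; lengths in m; the calibration is good to about 2 mm. A picture is of the moment at which its call begins: read the wrist's pose just before it. get_calibration takes no time and is no camera call.
- ctrl.finish_job(): hands the job in, once; it reports no verdict.
The state is a dict: "t": time; "joint_positions": joint angles; "qd": joint speeds; "tau": joint torques, N m; "ee_pos": TCP position; "tcp_rot": TCP orientation; "contact_force": force on the tool from outside, world axes, zero at the start; "torque": the same for the moment, N m; "opening": opening from 0.0 (shut) to 1.0 (fully open).
Only numpy, scipy, OpenCV 4.12 (cv2) and the standard library are available. Lean on these libraries where they do the work, as an engineer would, in place of code of your own. Each camera call takes 0.05 s, during which the arm holds its last target.

## Task

A mounting plate is to lie level on the three posts of the rest bar, but the open socket has packing of unknown height in it. Take the depth gauge from its stand, lower its rod straight down the open socket until it stands on the floor with the foot on the rim, hold it still to read the depth, and put the gauge back in its stand. Then take from the rack the one post that will stand level with the two already set and lower it, without dropping it, fully down into the socket; leave the other posts in the rack and everything lying around as it is.

Things in the scene. Friction and masses are not known exactly. Their poses are not given: they have to be found in the camera images.
- rest_bar: blue steel base plate 84 x 276 x 8 mm, fixed; origin under its centre, y along its 276 mm. Three grey flanged post sockets stand on it, at y = -90, 0 and +90 mm; which of them is the open one varies. The other two hold posts that are clamped and cannot move, their white tops 143 mm above the table (55 mm above the rims)
- socket_mouth (a point): centre of the mouth of the open socket, 88 mm above the table, z up: round grey tube 46 mm diameter, bore 27.5 mm, on a 70 mm flange, a small black clamp knob on its side towards the bar's +x (leave it). A packing slug in the bore makes its floor, 35, 50 or 65 mm below the rim: which of these is not known beforehand
- gauge: depth gauge, upright in its stand at the start. Total 170 mm long: steel rod 12 mm diameter from the tip to 98 mm, with black rings every 5 mm from 27 to 87 mm, broad ones every 10, then an orange grip with black ribs, of 26 mm diameter from 98 to 168 mm, red button on top. 0.25 kg. Origin at the rod's tip, z along the rod towards the grip. Grasp it by the grip, about 135 mm above the tip
- gauge_tip (a point): the tip of the gauge's rod (same point as the gauge's origin)
- gauge_foot (a joint): the gauge's sliding foot: disc 48 mm diameter, 7 mm thick, with a 22 mm sleeve on it (22 mm tall in all). Value (m) = how far the rod's tip stands out below the disc: 0 when free (light spring, 0.5 to 1.1 N), at most 0.072, 0.045 in the stand. With rod on the floor and foot on the rim it reads the depth: the sleeve's top edge lies 22 mm + depth above the tip
- stand: blue plastic block 80 x 80 x 54 mm, fixed, the gauge's stand; origin under its centre. In its top centre a blind hole of 20 mm diameter, 45 mm deep (floor 9 mm above the table); the gauge's rod stands in it with the foot resting on the block's top
- rack: grey plastic block 225 x 64 x 32 mm, fixed; origin under its centre, x along its 225 mm. Three blind holes of 28 mm diameter, 20 mm deep (floor 12 mm above the table) at x = -75, 0 and +75 mm hold the three loose posts upright; which post is in which hole varies
- post_short: the short loose rest post: aluminium bar 25 mm diameter with a white nylon cap, 90 mm long over all, foot bevelled 3 x 6 mm, about 0.2 kg; origin at the centre of its foot, z up along it. It stands 55 mm out of a socket 35 mm deep
- post_middle: the middle loose rest post: aluminium bar 25 mm diameter with a white nylon cap, 105 mm long over all, foot bevelled 3 x 6 mm, about 0.23 kg; origin at the centre of its foot, z up along it. It stands 55 mm out of a socket 50 mm deep
- post_long: the long loose rest post: aluminium bar 25 mm diameter with a white nylon cap, 120 mm long over all, foot bevelled 3 x 6 mm, about 0.26 kg; origin at the centre of its foot, z up along it. It stands 55 mm out of a socket 65 mm deep
- terminal_strip: bystander: row of grey, blue and green terminals on a piece of steel rail, 46 x 130 x 44 mm, long in its y; origin under its centre
- contactor: bystander: grey and black switching device 75 x 46 x 80 mm; origin under its centre
- screwdriver: bystander: screwdriver with green handle, 200 mm long along its x, 26 mm thick; origin under its middle

How it is judged:
On the way:
1. the gauge stands upright and still in the open socket, its rod on the floor and its foot on the rim (horizontal distance between gauge_tip and socket_mouth below 0.012 m and angle between gauge's own z axis and vertical below 0.12 rad and linear speed of gauge below 0.006 m/s and ((value of joint gauge_foot between 0.031 and 0.039 m and z of gauge_tip in the frame of socket_mouth between -0.039 and -0.031 m) or (value of joint gauge_foot between 0.046 and 0.054 m and z of gauge_tip in the frame of socket_mouth between -0.054 and -0.046 m) or (value of joint gauge_foot between 0.061 and 0.069 m and z of gauge_tip in the frame of socket_mouth between -0.069 and -0.061 m))), for 0.3 s.
At the end, for the whole second after the job is handed in: One post at rest in the open socket, 6 mm from its axis, 0.12 rad from upright, top level with the set posts within 4 mm; the others within 20 mm of their start; the gauge at rest in its stand, within 8 mm of its centre, 0.15 rad from upright, tip within 7 mm of the hole floor (((horizontal distance between post_short and socket_mouth below 0.006 m and z of post_short in the frame of socket_mouth between -0.039 and -0.031 m and angle between post_short's own z axis and vertical below 0.12 rad and linear speed of post_short below 0.01 m/s and distance of each of post_middle, post_long from where it was at the start of the episode below 0.02 m) or (horizontal distance between post_middle and socket_mouth below 0.006 m and z of post_middle in the frame of socket_mouth between -0.054 and -0.046 m and angle between post_middle's own z axis and vertical below 0.12 rad and linear speed of post_middle below 0.01 m/s and distance of each of post_short, post_long from where it was at the start of the episode below 0.02 m) or (horizontal distance between post_long and socket_mouth below 0.006 m and z of post_long in the frame of socket_mouth between -0.069 and -0.061 m and angle between post_long's own z axis and vertical below 0.12 rad and linear speed of post_long below 0.01 m/s and distance of each of post_short, post_middle from where it was at the start of the episode below 0.02 m)) and horizontal distance between gauge_tip and stand below 0.008 m and z of gauge_tip in the frame of stand below 0.016 m and angle between gauge's own z axis and vertical below 0.15 rad and linear speed of gauge below 0.01 m/s and velocity of joint gauge_foot below 0.02 m/s); the robot touches nothing.
It fails at once if a post falls down the socket (faster than 0.35 m/s inside it) ((horizontal distance between post_short and socket_mouth below 0.012 m and z of post_short in the frame of socket_mouth below -0.004 m and linear speed of post_short above 0.35 m/s) or (horizontal distance between post_middle and socket_mouth below 0.012 m and z of post_middle in the frame of socket_mouth below -0.004 m and linear speed of post_middle above 0.35 m/s) or (horizontal distance between post_long and socket_mouth below 0.012 m and z of post_long in the frame of socket_mouth below -0.004 m and linear speed of post_long above 0.35 m/s)).
It fails at once if the terminal strip is moved by more than 30 mm (distance of terminal_strip from where it was at the start of the episode above 0.03 m).
It fails at once if the contactor is moved by more than 30 mm (distance of contactor from where it was at the start of the episode above 0.03 m).
It fails at once if the screwdriver is moved by more than 30 mm (distance of screwdriver from where it was at the start of the episode above 0.03 m).
It also fails if it takes over 72 s, if anything falls off the work surface, if the arm or the gripper's body presses on something with over 40 N, if the wrist force passes 120 N, or if a joint passes its speed limit or range.

## Working session

There is one attempt and no reset: what is moved stays moved. The work goes in short steps, Python scripts to look and compute and a shell command to move; the robot and the scene stay as the last step left them, time stands still between calls to the robot, and variables do not carry over. Pictures are saved under pics/ and viewed, and the job is handed in when it is done.

```bash
ls; mkdir -p pics
python3 - <<'E'
from station import telemetry, read_camera, get_calibration, ctrl
import cv2,numpy as np
np.set_printoptions(precision=4,suppress=True)
print(telemetry.state())
for n in ["scene","top","wrist"]:
    c=get_calibration(n)
    for k,v in c.items(): print(n,k,np.array(v) if not isinstance(v,str) else v)
    cv2.imwrite(f"pics/{n}0.png",read_camera(n)[:,:,::-1])
E
```

```text
pics
{'t': 0.0, 'joint_positions': array([-1.4342,  0.3269, -0.1936,  1.052 ,  0.    ,  1.4366]), 'qd': array([-0.0019,  0.0006,  0.    ,  0.0018,  0.001 , -0.0004]), 'tau': array([  0.0023, -44.3398,  26.2442,   0.0152,  -0.    ,   0.    ]), 'ee_pos': array([ 0.1471, -0.5294,  0.2305]), 'tcp_rot': array([-2.5   ,  1.9005,  0.0019]), 'contact_force': array([-0.5501,  0.2647,  0.7151]), 'torque': array([-0.006 , -0.0364,  0.0401]), 'opening': 0.9993812999868465}
scene intrinsics [[422.8128   0.     273.622 ]
 [  0.     422.8128 202.3173]
 [  0.       0.       1.    ]]
scene extrinsics [[-0.5452 -0.4772  0.6892  1.1883]
 [ 0.8379 -0.3334  0.4321  0.3936]
 [ 0.0236  0.8131  0.5817  0.6354]
 [ 0.      0.      0.      1.    ]]
top intrinsics [[474.8796   0.     283.0452]
 [  0.     474.8796 212.9112]
 [  0.       0.       1.    ]]
top extrinsics [[ 0.0287  0.9926 -0.1177  0.4233]
 [-0.9996  0.0276 -0.0112 -0.0208]
 [-0.0078  0.118   0.993   1.0769]
 [ 0.      0.      0.      1.    ]]
wrist intrinsics [[364.5708   0.     269.5683]
 [  0.     364.5708 212.2045]
 [  0.       0.       1.    ]]
wrist T_tool_cam [[ 1.     -0.0004 -0.0011 -0.0009]
 [-0.0007 -0.946  -0.3243 -0.0836]
 [-0.0009  0.3243 -0.946  -0.1421]
 [ 0.      0.      0.      1.    ]]
```

View pics/scene0.png

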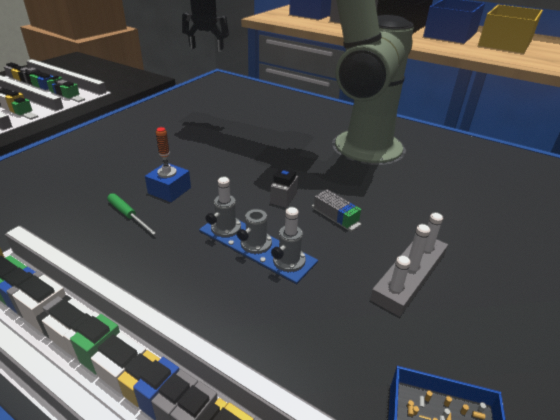

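View pics/top0.png

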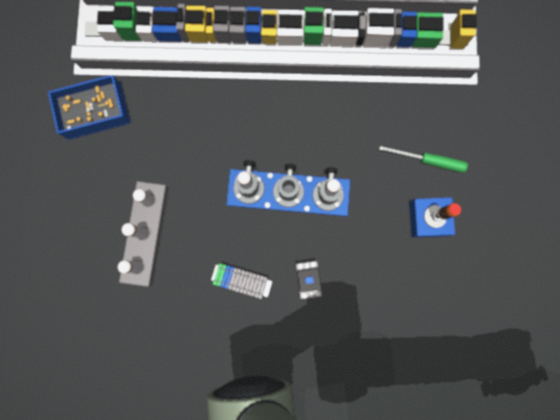

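View pics/wrist0.png

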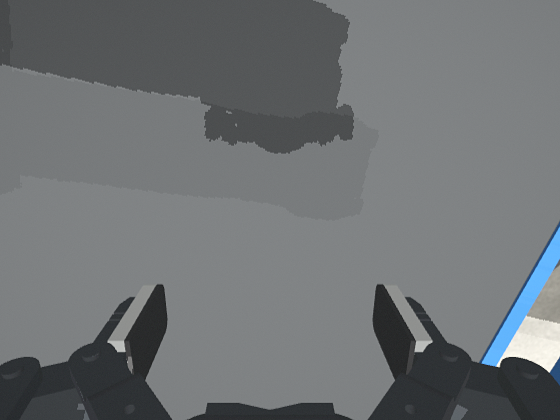

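The middle socket is the open one (top image ~(289,188)). The gauge is at the right in its stand (~(435,215)), the rack at the left. Next I'll measure.

```bash
cat > h.py <<'E'
from station import telemetry, read_camera, get_calibration, ctrl
import cv2,numpy as np
from scipy.spatial.transform import Rotation as R
np.set_printoptions(precision=4,suppress=True)
def cam(n):
    c=get_calibration(n);K=np.array(c["intrinsics"])
    if n=="wrist":
        s=telemetry.state();T=np.eye(4);T[:3,:3]=R.from_rotvec(s["tcp_rot"]).as_matrix();T[:3,3]=s["ee_pos"]
        E=T@np.array(c["T_tool_cam"])
    else: E=np.array(c["extrinsics"])
    return K,E
def ray(KE,uv):
    K,E=KE;p=np.linalg.inv(K)@[uv[0],uv[1],1];d=E[:3,:3]@[p[0],-p[1],-p[2]];return E[:3,3],d/np.linalg.norm(d)
def onz(KE,uv,z):
    o,d=ray(KE,uv);return o+d*(z-o[2])/d[2]
def proj(KE,P):
    K,E=KE;q=E[:3,:3].T@(np.array(P)-E[:3,3]);u=K@[q[0],-q[1],-q[2]];return u[:2]/u[2]
def tri(A,ua,B,ub):
    o1,d1=ray(A,ua);o2,d2=ray(B,ub)
    M=np.c_[d1,-d2];t=np.linalg.lstsq(M,o2-o1,rcond=None)[0]
    a,b=o1+t[0]*d1,o2+t[1]*d2;return (a+b)/2,np.linalg.norm(a-b)
def blobs(m,amin=15):
    n,l,s,c=cv2.connectedComponentsWithStats(m.astype(np.uint8));return [(c[i],s[i]) for i in range(1,n) if s[i][4]>=amin]
E
python3 - <<'E'
from h import *
T=cam("top");S=cam("scene")
for n,C in(("top",T),("scene",S)):
    im=cv2.imread(f"pics/{n}0.png");hsv=cv2.cvtColor(im,cv2.COLOR_BGR2HSV);h,s,v=cv2.split(hsv)
    print(n,"white caps");
    for c,st in blobs((v>185)&(s<40),10):
        if 100<c[1]<300: print(c,st)
    print("red")
    for c,st in blobs(((h<6)|(h>174))&(s>170)&(v>80),5): print(c,st)
    print("blue")
    m=((h>100)&(h<120)&(s>150)&(v>60))
    for c,st in blobs(m,200):
        if 100<c[1]<300: print(c,st)
    if n=="top":
        for x0,x1,y0,y1,z in((220,358,160,222,.008),(405,465,190,245,.054)):
            k=np.zeros_like(m);k[y0:y1,x0:x1]=m[y0:y1,x0:x1]
            p=np.argwhere(k)[:,::-1].astype(np.float32);r=cv2.minAreaRect(p);print(r,[onz(C,b,z)[:2] for b in cv2.boxPoints(r)],onz(C,r[0],z))
        m=(s<60)&(v>75);k=np.zeros_like(m);k[175:292,110:172]=m[175:292,110:172]
        p=np.argwhere(k)[:,::-1].astype(np.float32);r=cv2.minAreaRect(p);print("rack",r,[onz(C,b,.032)[:2] for b in cv2.boxPoints(r)],onz(C,r[0],.032))
    a=im[150:300,100:370] if n=="top" else im[110:310,140:460]
    cv2.imwrite(f"pics/{n}_crop.png",cv2.resize(a,None,fx=2.4,fy=2.4,interpolation=cv2.INTER_CUBIC))
E
```

```text
top white caps
[ 89.5556 106.7778] [ 87 103   5   8  18]
[105.1818 112.9091] [104 111   3   5  11]
[399.9589 151.8904] [380 147  42  11  73]
[243.898  176.4354] [236 167  14  17 147]
[289.2857 172.7857] [288 170   3   6  14]
[269.7895 175.    ] [268 173   5   5  19]
[333.4843 184.434 ] [327 174  16  20 159]
[258.1538 178.6154] [256 177   5   4  13]
[309.0526 178.3684] [307 176   5   6  19]
[319.7 184.6] [318 183   5   4  10]
[235.8182 187.2727] [234 185   4   6  11]
[138.6612 194.719 ] [133 189  12  13 121]
[286.4118 199.2353] [274 189  28  17 119]
[325.7949 202.094 ] [314 188  29  21 117]
[248.0964 196.9518] [236 191  26  11  83]
[266.8889 204.7222] [265 203   5   5  18]
[306.5 208. ] [305 206   4   5  16]
[432.767 219.983] [424 209  22  18 176]
[127.6475 229.0984] [122 223  12  13 122]
[123.688 266.568] [118 260  12  14 125]
[306.5 265. ] [297 262  20   7  92]
[214.6222 272.1333] [212 265   7  16  45]
[234.3077 279.2051] [231 275   8   9  39]
[256.9772 285.5703] [238 277  34  20 263]
[306.6774 293.9032] [301 291  15   7  62]
red
[454.5444 209.    ] [450 204  10  11  90]
blue
[ 88.2
[... 805 characters left out ...]
scene white caps
[ 47.082  109.2377] [  0  89 105  44 732]
[172.6923 170.5385] [171 169   5   5  13]
[223.1633 179.8367] [218 177  11   6  49]
[291.7424 210.8636] [286 208  12   7  66]
[436.3621 216.1897] [431 213  11   7  58]
[354.5455 225.2727] [352 223   7   5  11]
[423.2286 228.1   ] [417 225  13   7  70]
[  7.275 252.65 ] [  3 249   9   8  40]
[403.1111 259.9667] [397 256  13   9  90]
[ 50.9517 282.8483] [ 39 275  24  19 145]
[ 25.4055 299.3088] [ 13 290  27  19 217]
red
[160.2917 129.2917] [157 128   8   4  24]
blue
[153.0696 108.5189] [  0  69 353  92 819]
[485.5049 120.2365] [ 397   78  163   80 5197]
[167.8002 183.6914] [145 165  45  36 956]
[271.1743 258.3226] [215 235 103  47 809]
```

```bash
sleep 0
```

```text
(no output)
```

View pics/top_crop.png

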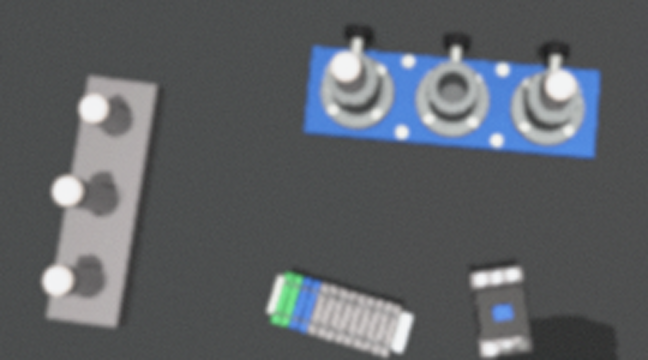

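View pics/scene_crop.png

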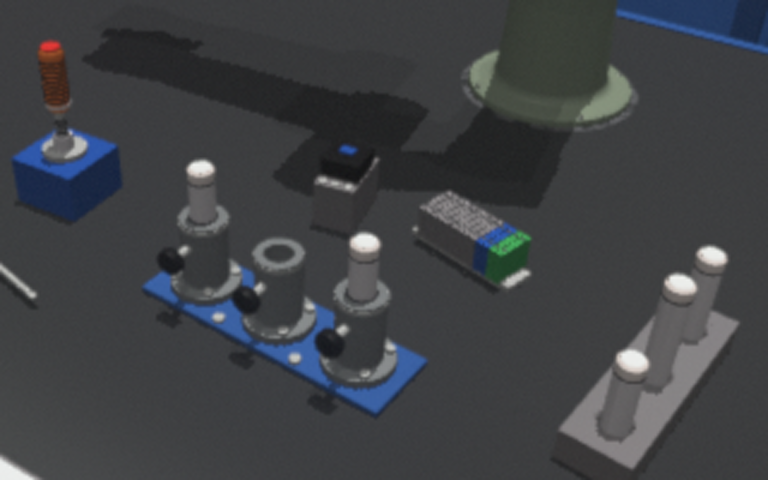

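Run:
```python
from h import *
T=cam("top");S=cam("scene")
print("bar caps",onz(T,(243.3,177.9),.141),onz(T,(333.75,185.4),.141),"rim",onz(T,(288.8,186.7),.088))
for a,b in(((243.3,177.9),(223.5,181)),((333.75,185.4),(292,212.5))):print(tri(T,a,S,b))
for a,b in(((138.7,194.7),(403.1,261)),((127.6,229.1),(423.2,229.5)),((123.7,266.6),(436.4,217))):
    print("post",tri(T,a,S,b),[onz(T,a,z)[:2] for z in(.1,.115,.13)])
print("btn",tri(T,(454.5,209),S,(160.5,129.5)),onz(T,(454.5,209),.178))
print("bar corners", [onz(T,(100+x/2.4,150+y/2.4),.008)[:2] for x,y in((312,45),(599,70),(595,157),(305,132))])
print("rack corners", [onz(T,(100+x/2.4,150+y/2.4),.032)[:2] for x,y in((88,75),(158,84),(119,327),(47,319))])
print("foot", onz(T,(435,215.5),.061))
print(onz(S,(140+65/2.4,110+146/2.4),.061))
```

```text
bar caps [0.6026 0.0714 0.141 ] [ 0.5923 -0.1099  0.141 ] rim [ 0.5965 -0.0202  0.088 ]
(array([0.6334, 0.0129, 0.2028]), np.float64(0.13505929367349512))
(array([ 0.5688, -0.0394,  0.0918]), np.float64(0.16165623149427807))
post (array([0.5695, 0.2928, 0.0972]), np.float64(0.0008900478163493512)) [array([0.5689, 0.2923]), array([0.5667, 0.2875]), array([0.5645, 0.2827])]
post (array([0.4947, 0.3012, 0.126 ]), np.float64(0.001354842719650398)) [array([0.4964, 0.3107]), array([0.4953, 0.3056]), array([0.4942, 0.3005])]
post (array([0.4194, 0.3088, 0.1122]), np.float64(0.0010779416603204194)) [array([0.4192, 0.3135]), array([0.4193, 0.3084]), array([0.4193, 0.3032])]
btn (array([ 0.5469, -0.3377,  0.176 ]), np.float64(0.0008982077492761475)) [ 0.5464 -0.3366  0.178 ]
bar corners [array([0.6486, 0.1158]), array([ 0.6317, -0.1584]), array([ 0.5483, -0.1557]), array([0.5645, 0.1189])]
rack corners [array([0.6094, 0.3206]), array([0.6027, 0.2547]), array([0.378 , 0.2773]), array([0.3833, 0.3433])]
foot [ 0.5471 -0.3357  0.061 ]
[ 0.5483 -0.3344  0.061 ]
```

```bash
python3 -m pendant '[[[0,-1,-5,-1,-0.18],[0,-2,-10,-2,-0.36],[0,-3,-15,-3,-0.54],[0,-4,-20,-3,-0.72],[0,-5,-25,-3,-0.9],[0,-5,-30,-3,-1.08],[0,-6,-32,-3,-1.26],[0,-6,-34,-3,-1.44]]]' 40
cat >> h.py <<'E'
def tool():
    s=telemetry.state();return np.array(s["ee_pos"]),R.from_rotvec(s["tcp_rot"]).as_matrix(),s
def goto(P,yawdeg=None):
    p,M,s=tool();d=M.T@(np.array(P)-p)*100
    print("tcp",p,"tool x",M[:,0],"z",M[:,2],"j6",s["joint_positions"][5],"F",s["contact_force"],"open",s["opening"],"t",s["t"])
    y=np.arctan2(M[1,0],M[0,0]);tr=None
    if yawdeg is not None: tr=-((np.deg2rad(yawdeg)-y+np.pi)%(2*np.pi)-np.pi)
    print("shift cm",d,"turn",tr)
E
python3 -c "
from h import *
goto([.547,-.336,.25],85)"
```

```text
t: 1.15
ee_pos: [0.4595, -0.3799, 0.2608]
tcp_rot: [-3.132, -0.231, 0.001]
contact_force: [0.4, -0.8, 0.6]
opening: 1.003
tcp [ 0.4595 -0.3799  0.2608] tool x [ 0.9892  0.1469 -0.0007] z [-0.0009  0.0009 -1.    ] j6 0.6088137979289332 F [ 0.3784 -0.8046  0.584 ] open 1.0033349489996297 t 1.15
shift cm [ 9.3009 -3.052   1.0776] turn -1.3361182641699063
```

```bash
python3 -m pendant '[[[0,3,-1,0,-0.18],[0,6,-2,0,-0.36],[0,9.3,-3.05,0,-0.54],[0,9.3,-3.05,0,-0.72],[0,9.3,-3.05,0,-0.9],[0,9.3,-3.05,0,-1.08],[0,9.3,-3.05,0,-1.24],[0,9.3,-3.05,0,-1.33]]]'; python3 -c "
from h import *
C=cam('wrist');cv2.imwrite('pics/w1.png',read_camera('wrist')[:,:,::-1])
goto([.547,-.336,.25],85);print(proj(C,[.547,-.336,.178]),proj(C,[.547,-.336,.061]),proj(C,[.547,-.336,.054]))"
```

```text
t: 2.15
ee_pos: [0.5463, -0.3378, 0.2607]
tcp_rot: [-2.326, -2.11, 0.0]
contact_force: [-0.2, 0.7, 0.3]
opening: 0.999
tcp [ 0.5464 -0.3378  0.2608] tool x [0.0958 0.9954 0.0005] z [-0.0007  0.0006 -1.    ] j6 -0.5727045771163677 F [ 0.0268 -0.4203 -0.0191] open 0.9978235539536964 t 2.2
shift cm [0.1895 0.0466 1.079 ] turn -0.008657870847209814
[271.3029 222.6754] [270.7977 180.0118] [270.7774 178.2971]
```

View pics/w1.png

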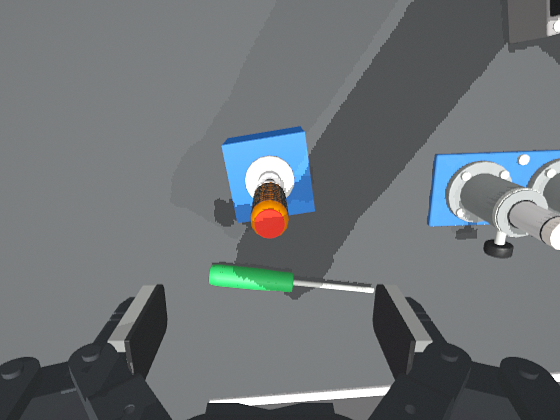

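The gauge's red button is at (270,222), within 1–2 px of the prediction, so it sits at about (0.547, -0.3375). I'll descend straight down onto the grip.

```bash
python3 -m pendant '[[[0,0,0.05,4,0],[0,0.05,0.05,8,0],[0,0.05,0.05,11.5,0],[0,0.05,0.05,13.5,0],[0,0.05,0.05,13.5,0]]]'; python3 -m pendant '[[[0.4,0,0,0,0],[0.7,0,0,0,0],[1,0,0,0,0],[1,0,0,0,0],[1,0,0,0,0],[1,0,0,0,0]]]' 60; python3 -c "
from h import *
cv2.imwrite('pics/w2.png',read_camera('wrist')[:,:,::-1])
goto([.547,-.3375,.125],85)"
```

```text
t: 2.82
ee_pos: [0.5457, -0.3365, 0.1241]
tcp_rot: [-2.328, -2.103, 0.001]
contact_force: [-0.3, -0.0, -0.2]
opening: 1.003
t: 3.58
ee_pos: [0.5475, -0.3381, 0.1273]
tcp_rot: [2.329, 2.105, 0.0]
contact_force: [-1.6, -0.2, 5.4]
opening: 0.294
tcp [ 0.5476 -0.338   0.1273] tool x [ 0.1007  0.9949 -0.0011] z [ 0.0013 -0.0012 -1.    ] j6 -0.5668020626862452 F [ 0.1369 -0.2913  6.0176] open 0.2922148052177452 t 3.625
shift cm [ 0.049  -0.0624  0.2279] turn -0.013578619858895635
```

View pics/w2.png

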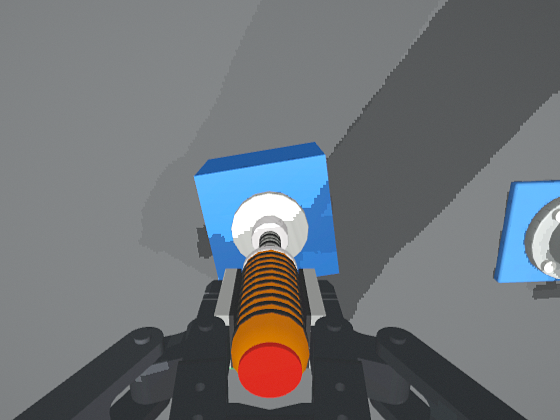

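Gripped. I'll lift now; the clearance is needed over the set posts.

```bash
python3 -m pendant '[[[1,0,0,-2,0],[1,0,0,-5,0],[1,0,0,-9,0],[1,0,0,-13,0],[1,0,0,-17,0],[1,0,0,-17,0]]]'; python3 -c "
from h import *
cv2.imwrite('pics/w3.png',read_camera('wrist')[:,:,::-1])
cv2.imwrite('pics/s3.png',cv2.resize(read_camera('scene')[30:230,80:330,::-1],None,fx=3,fy=3))
goto([.5965,-.020,.287],85)"
```

```text
t: 4.38
ee_pos: [0.5483, -0.3385, 0.2992]
tcp_rot: [2.327, 2.103, 0.002]
contact_force: [0.3, -0.5, -2.1]
opening: 0.29
tcp [ 0.5467 -0.3373  0.295 ] tool x [0.1006 0.9949 0.0008] z [-0.0012  0.001  -1.    ] j6 -0.566774191351125 F [-0.3651  1.1697 -3.526 ] open 0.2861672585589217 t 4.475
shift cm [32.067  1.758  0.826] turn -0.01354287450818914
```

View pics/w3.png

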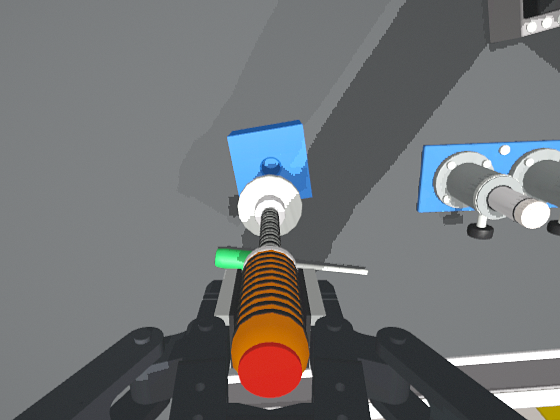

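View pics/s3.png

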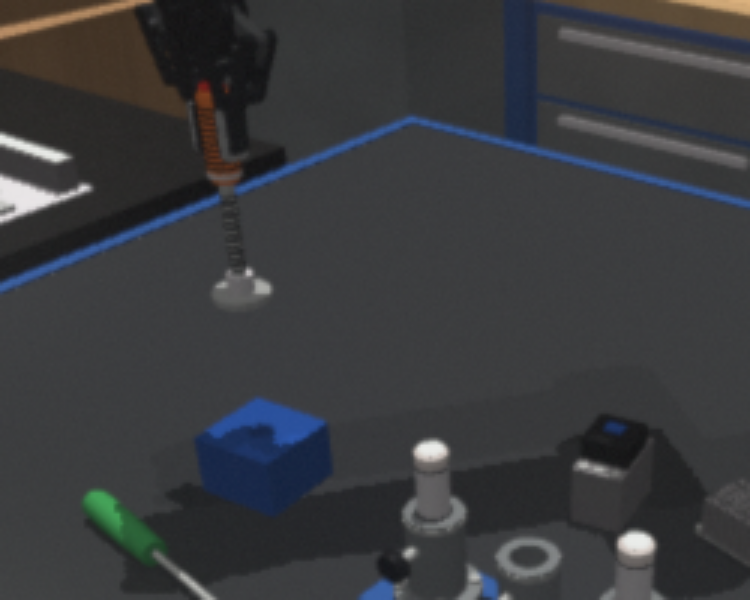

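```bash
python3 -m pendant '[[[1,3,0,0,0],[1,8,0,0,0],[1,13,0.5,0,0],[1,18,1,0,0],[1,21,1.3,0,0],[1,22,1.5,0,0],[1,22,1.5,0,0],[1,22,1.5,0,0]]]'; python3 -c "
from h import *
C=cam('wrist');cv2.imwrite('pics/w4.png',read_camera('wrist')[:,:,::-1])
goto([.5965,-.020,.287],85)
p,M,s=tool()
print(proj(C,[.5965,-.020,.088]), proj(C,p+M@[0,0,.111]))
import pickle;pickle.dump(C,open('C4.pkl','wb'))
"
```

```text
t: 5.48
ee_pos: [0.5838, -0.1213, 0.2955]
tcp_rot: [-2.331, -2.105, 0.002]
contact_force: [-0.1, -0.5, -2.1]
opening: 0.288
tcp [ 0.5838 -0.1215  0.2958] tool x [ 0.1023  0.9948 -0.0002] z [-0.0008 -0.0001 -1.    ] j6 -0.22618194822890697 F [-0.0922 -0.1518 -1.5346] open 0.28906197331177025 t 5.525
shift cm [10.2235  0.2213  0.8747] turn -0.01522921072977157
[372.7705 180.0993] [268.4397 208.6639]
```

View pics/w4.png

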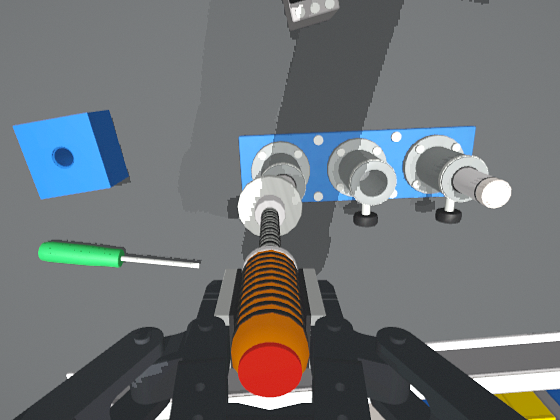

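```bash
python3 -c "
from h import *
im=cv2.imread('pics/w4.png');a=cv2.resize(im[130:240,235:430],None,fx=4,fy=4,interpolation=cv2.INTER_CUBIC);cv2.imwrite('pics/w4c.png',a)
b=cv2.resize(im[100:210,5:140],None,fx=4,fy=4,interpolation=cv2.INTER_CUBIC);cv2.imwrite('pics/w4d.png',b)
"
```

```text
(no output)
```

View pics/w4c.png

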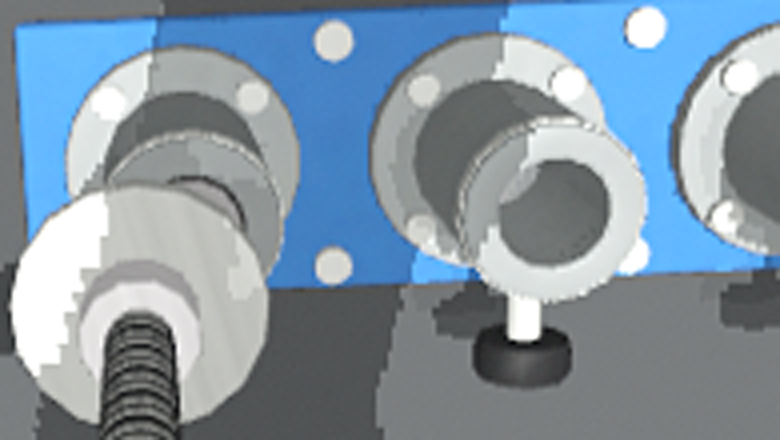

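View pics/w4d.png

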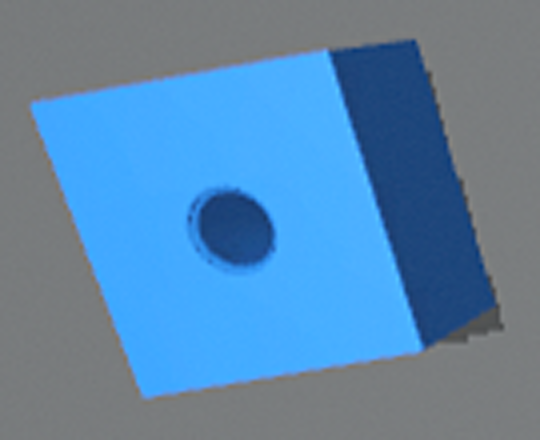

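```bash
python3 -c "
from h import *
import pickle
C=pickle.load(open('C4.pkl','rb'))
print('mouth',onz(C,(373.5,182.9),.088),'hole',onz(C,(62.5,157.2),.054))
c=[onz(C,(5+x/4,100+y/4),.054) for x,y in((32,102),(329,50),(424,350),(146,398))];print(np.mean(c,0))
goto([.5945,-.020,.287],85)
"
```

```text
mouth [ 0.5994 -0.0193  0.088 ] hole [ 0.5477 -0.3374  0.054 ]
[ 0.5481 -0.3366  0.054 ]
tcp [ 0.5838 -0.1215  0.2958] tool x [ 0.1023  0.9948 -0.0002] z [-0.0008 -0.0001 -1.    ] j6 -0.22618194822890697 F [-0.0922 -0.1518 -1.5346] open 0.28906197331177025 t 5.525
shift cm [10.2031  0.0223  0.8749] turn -0.01522921072977157
```

```bash
python3 -m pendant '[[[1,3,0,0,0],[1,7,0.2,0,0],[1,10,0.4,0,0],[1,10.3,0.47,0,0],[1,10.3,0.47,2,0],[1,10.3,0.47,4,0],[1,10.3,0.47,6,0],[1,10.3,0.47,6,0]]]'; python3 -c "
from h import *
cv2.imwrite('pics/s5.png',cv2.resize(read_camera('scene')[130:300,180:340,::-1],None,fx=3.5,fy=3.5))
cv2.imwrite('pics/w5.png',read_camera('wrist')[:,:,::-1])
goto([.599,-.0195,.2083],85)"
```

```text
t: 6.52
ee_pos: [0.5979, -0.0196, 0.2346]
tcp_rot: [-2.331, -2.103, 0.004]
contact_force: [-0.1, -0.2, -2.5]
opening: 0.287
tcp [ 0.5993 -0.0193  0.2368] tool x [ 0.1021  0.9948 -0.0003] z [ 0.0003 -0.0003 -1.    ] j6 -0.052882295592444915 F [ 0.6567  0.0933 -2.2372] open 0.2873071107998732 t 6.625
shift cm [-0.0202 -0.0336  2.8502] turn -0.014987616057509534
```

View pics/s5.png

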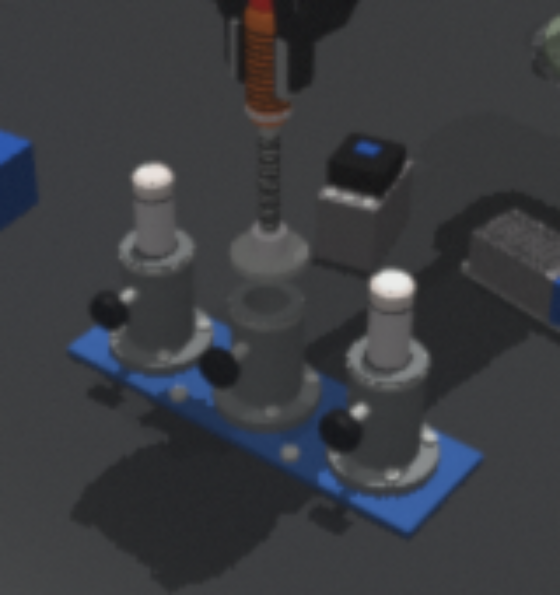

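View pics/w5.png

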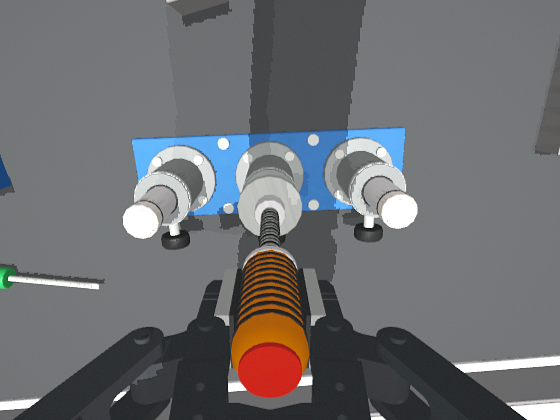

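The foot is centred over the mouth (scene crop (268,250) over (267,298)). Now I'll lower it and check the force at each candidate depth.

```bash
python3 -m pendant '[[[1,0,0,2,0],[1,0,0,3.5,0],[1,0,0,4.5,0],[1,0,0,5.3,0],[1,0,0,6,0],[1,0,0,6.5,0],[1,0,0,6.9,0],[1,0,0,6.9,0]]]'; python3 -c "
from h import *
cv2.imwrite('pics/w6.png',read_camera('wrist')[:,:,::-1])
goto([.599,-.0195,.2083],85)"
```

```text
t: 7.62
ee_pos: [0.5991, -0.0181, 0.1671]
tcp_rot: [-2.33, -2.107, 0.0]
contact_force: [-0.1, -0.7, -1.9]
opening: 0.29
tcp [ 0.5991 -0.0181  0.1673] tool x [0.1006 0.9949 0.0002] z [-0.0002  0.0002 -1.    ] j6 -0.052641007310206 F [ 1.2224 -1.316  -0.8817] open 0.28856571356655 t 7.675
shift cm [-0.1412  0.0033 -4.1016] turn -0.013474479145629381
```

View pics/w6.png

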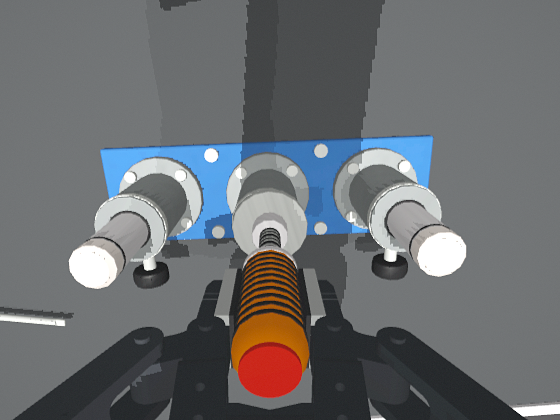

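```bash
python3 -m pendant '[[[1,0,0,0.4,0],[1,0,0,0.7,0],[1,0,0,0.9,0],[1,0,0,1.1,0],[1,0,0,1.3,0],[1,0,0,1.5,0],[1,0,0,1.5,0],[1,0,0,1.5,0]]]'; python3 -c "
from h import *
goto([.599,-.0195,.2083],85)"
```

```text
t: 8.68
ee_pos: [0.5991, -0.0181, 0.1523]
tcp_rot: [-2.33, -2.107, -0.0]
contact_force: [-0.6, -0.1, -1.0]
opening: 0.287
tcp [ 0.5991 -0.0181  0.1523] tool x [0.1006 0.9949 0.0001] z [-0.0001  0.0002 -1.    ] j6 -0.052695824390578946 F [-0.5516 -0.0758 -0.9559] open 0.28742403575102254 t 8.675
shift cm [-0.1362 -0.0014 -5.6031] turn -0.013465477115811808
```

```bash
python3 -m pendant '[[[1,0,0,0.3,0],[1,0,0,0.6,0],[1,0,0,0.8,0],[1,0,0,1.0,0],[1,0,0,1.1,0],[1,0,0,1.2,0],[1,0,0,1.2,0],[1,0,0,1.2,0]]]'; python3 -c "
from h import *
goto([.599,-.0195,.2083],85)"
```

```text
t: 9.68
ee_pos: [0.5996, -0.0183, 0.1412]
tcp_rot: [2.33, 2.106, 0.001]
contact_force: [-1.7, 0.5, 6.0]
opening: 0.288
tcp [ 0.5996 -0.0183  0.1412] tool x [ 0.1006  0.9949 -0.    ] z [ 0.0013 -0.0002 -1.    ] j6 -0.05265538629390498 F [-1.6915  0.5416  5.9559] open 0.28808197693389365 t 9.675
shift cm [-0.1297 -0.0405 -6.7073] turn -0.013535043905433586
```

Contact is 6 N up at TCP z 0.1412, which puts the tip at about 0.023 and the depth at 65 mm. I'll hold still and read the foot visually.

```bash
python3 -m pendant '[[[1,0,0,0,0],[1,0,0,0,0],[1,0,0,0,0],[1,0,0,0,0],[1,0,0,0,0],[1,0,0,0,0]]]'; python3 -c "
from h import *
cv2.imwrite('pics/s7.png',cv2.resize(read_camera('scene')[130:290,190:340,::-1],None,fx=4,fy=3.7))
cv2.imwrite('pics/w7.png',read_camera('wrist')[:,:,::-1])
goto([.599,-.0195,.2083],85)"
```

```text
t: 10.42
ee_pos: [0.5996, -0.0183, 0.1413]
tcp_rot: [2.33, 2.106, 0.001]
contact_force: [-1.7, 1.5, 5.2]
opening: 0.288
tcp [ 0.5997 -0.0182  0.1413] tool x [ 0.1006  0.9949 -0.    ] z [ 0.0014 -0.0002 -1.    ] j6 -0.052649961058843044 F [-0.2809  0.0089  5.916 ] open 0.28871370989561246 t 10.525
shift cm [-0.1314 -0.0429 -6.7032] turn -0.013513682686323136
```

View pics/s7.png

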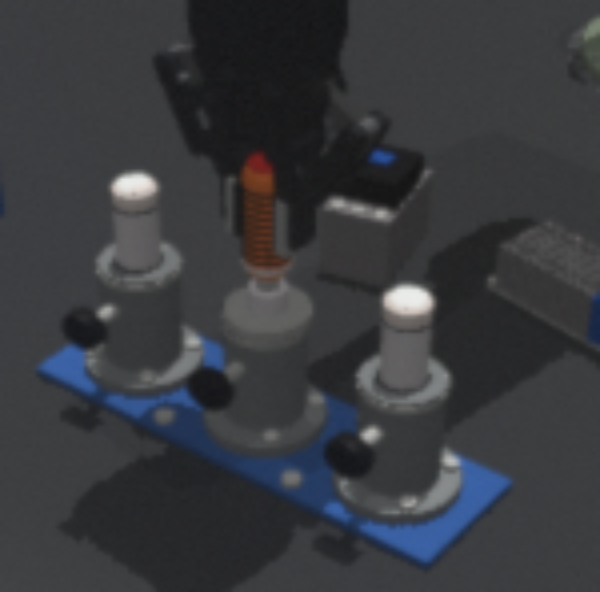

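View pics/w7.png

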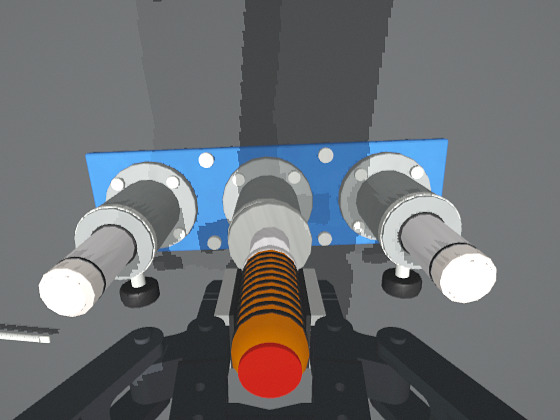

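Only a sliver of rod shows between sleeve and grip, which fits 65 mm (50 mm would show 26 mm). So the post is post_long, in the middle rack hole. Returning the gauge.

```bash
python3 -m pendant '[[[1,0,0,-1,0],[1,0,0,-3,0],[1,0,0,-6,0],[1,0,0,-10,0],[1,0,0,-14,0],[1,0,0,-15.5,0],[1,0,0,-15.5,0]]]'; python3 -c "
from h import *
goto([.5477,-.3376,.2958],85)"
```

```text
t: 11.4
ee_pos: [0.5995, -0.0183, 0.2956]
tcp_rot: [2.33, 2.106, 0.001]
contact_force: [-0.3, -0.5, -2.7]
opening: 0.286
tcp [ 0.5995 -0.0183  0.2956] tool x [ 0.1006  0.9949 -0.0002] z [ 0.0011 -0.0003 -1.    ] j6 -0.052671780195989774 F [-0.2892 -0.5309 -2.6876] open 0.28573319194377783 t 11.4
shift cm [-32.2875  -1.9383  -0.0184] turn -0.013540945297445095
```

```bash
python3 -m pendant '[[[1,-4,-0.2,0,0],[1,-9,-0.5,0,0],[1,-15,-0.9,0,0],[1,-21,-1.3,0,0],[1,-26,-1.6,0,0],[1,-30,-1.8,0,0],[1,-32.3,-1.94,0,0],[1,-32.3,-1.94,0,0]]]'; python3 -m pendant '[[[1,0,0,0,0],[1,0,0,3,0],[1,0,0,6,0],[1,0,0,8.5,0],[1,0,0,8.5,0],[1,0,0,8.5,0]]]';python3 -c "
from h import *
C=cam('wrist');cv2.imwrite('pics/w8.png',read_camera('wrist')[:,:,::-1])
cv2.imwrite('pics/s8.png',cv2.resize(read_camera('scene')[90:220,110:240,::-1],None,fx=4.5,fy=4.5))
goto([.5477,-.3376,.1273],85)"
```

```text
t: 12.4
ee_pos: [0.5466, -0.3384, 0.2933]
tcp_rot: [-2.33, -2.102, 0.0]
contact_force: [1.4, 0.5, -1.5]
opening: 0.288
t: 13.15
ee_pos: [0.5482, -0.337, 0.2115]
tcp_rot: [2.328, 2.107, 0.001]
contact_force: [-0.3, -0.1, -3.0]
opening: 0.285
tcp [ 0.5483 -0.3377  0.212 ] tool x [ 0.0999  0.995  -0.0014] z [ 0.0022 -0.0016 -1.    ] j6 -0.5665195771442443 F [ 0.2245  0.1573 -1.9699] open 0.28763313917074973 t 13.25
shift cm [ 0.0172 -0.0853  8.4712] turn -0.01281419950953433
```

View pics/w8.png

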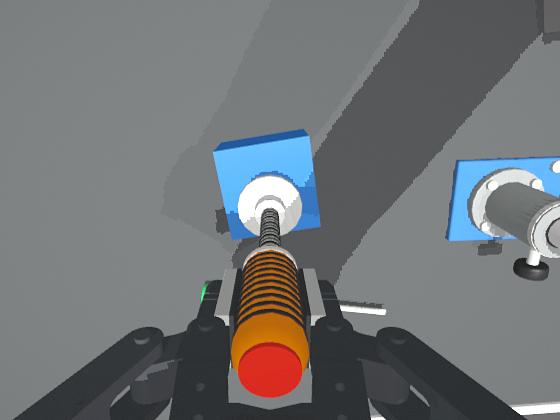

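View pics/s8.png

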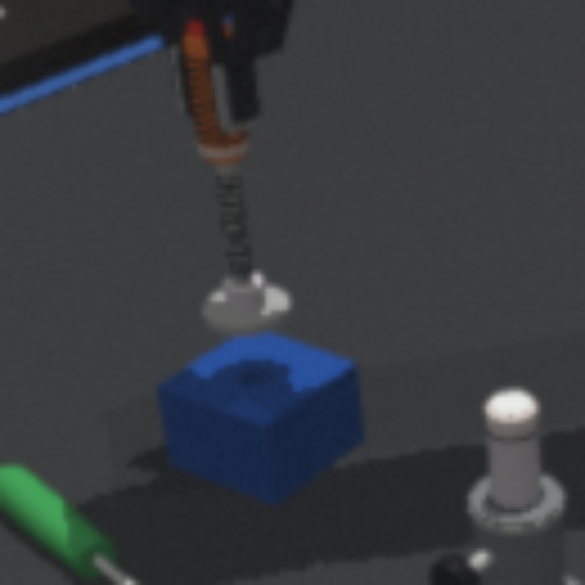

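```bash
python3 -m pendant '[[[1,0,-0.05,1.5,0],[1,0,-0.05,3,0],[1,0,-0.05,4,0],[1,0,-0.05,5,0],[1,0,-0.05,5.5,0],[1,0,-0.05,5.5,0]]]'; python3 -c "
from h import *
goto([.5477,-.3376,.1273],85)"
```

```text
t: 14.0
ee_pos: [0.5467, -0.3375, 0.1549]
tcp_rot: [-2.33, -2.106, 0.0]
contact_force: [0.1, 0.3, -0.8]
opening: 0.285
tcp [ 0.5467 -0.3375  0.1549] tool x [0.1007 0.9949 0.0003] z [-0.0005  0.0003 -1.    ] j6 -0.566991011107734 F [ 0.078   0.2607 -0.799 ] open 0.2850684637980351 t 14.0
shift cm [-0.001   0.1017  2.7637] turn -0.013588713379044215
```

```bash
python3 -m pendant '[[[1,0,0,1,0],[1,0,0,1.8,0],[1,0,0,2.3,0],[1,0,0,2.6,0],[1,0,0,2.75,0],[1,0,0,2.8,0],[1,0,0,2.8,0]]]'; python3 -c "
from h import *
goto([.5477,-.3376,.1273],85)"
```

```text
t: 14.88
ee_pos: [0.547, -0.3376, 0.1275]
tcp_rot: [2.33, 2.107, 0.0]
contact_force: [-0.1, -0.8, -0.9]
opening: 0.291
tcp [ 0.547  -0.3376  0.1275] tool x [ 0.1006  0.9949 -0.0001] z [ 0.0002 -0.0001 -1.    ] j6 -0.5669928717325092 F [-0.1451 -0.7589 -0.8811] open 0.2911906545686325 t 14.875
shift cm [0.0044 0.0746 0.0163] turn -0.013471625454039682
```

```bash
python3 -m pendant '[[[1,0,0,0.1,0],[0.7,0,0,0.1,0],[0.5,0,0,0.1,0],[0.2,0,0,0.1,0],[0,0,0,0.1,0],[0,0,0,0.1,0],[0,0,0,0.1,0]]]'; python3 -m pendant '[[[0,0,0,-1,0],[0,0,0,-4,0],[0,0,0,-9,0],[0,0,0,-13,0],[0,0,0,-13,0]]]';python3 -c "
from h import *
C=cam('wrist');cv2.imwrite('pics/w9.png',read_camera('wrist')[:,:,::-1])
cv2.imwrite('pics/s9.png',cv2.resize(read_camera('scene')[90:220,110:240,::-1],None,fx=4.5,fy=4.5))
goto([.495,.301,.26],85)
p=(.5475,-.3375);print(proj(C,[*p,.178]),proj(C,[*p,.061]))"
```

```text
t: 15.75
ee_pos: [0.5469, -0.3375, 0.1262]
tcp_rot: [-2.33, -2.107, 0.0]
contact_force: [-0.0, -0.3, -0.5]
opening: 0.997
t: 16.38
ee_pos: [0.5488, -0.339, 0.2614]
tcp_rot: [2.324, 2.101, 0.002]
contact_force: [-0.6, 0.8, -0.5]
opening: 1.001
tcp [ 0.547  -0.3377  0.257 ] tool x [ 0.1006  0.9949 -0.0007] z [ 0.0009 -0.0008 -1.    ] j6 -0.5669686509894849 F [ 0.2481  0.1651 -0.48  ] open 0.9982454299512152 t 16.475
shift cm [ 63.0195 -11.6003  -0.3601] turn -0.013533628755625138
[271.1039 218.6946] [271.2724 176.3079]
```

View pics/w9.png

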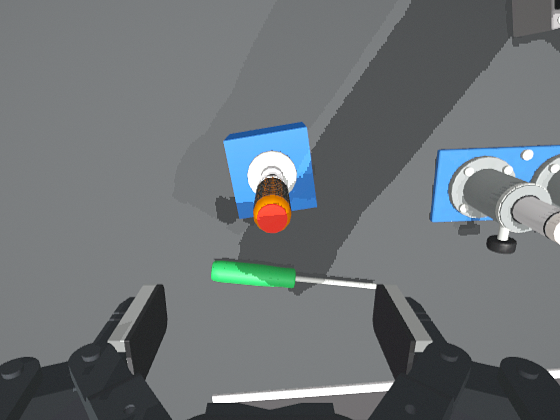

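View pics/s9.png

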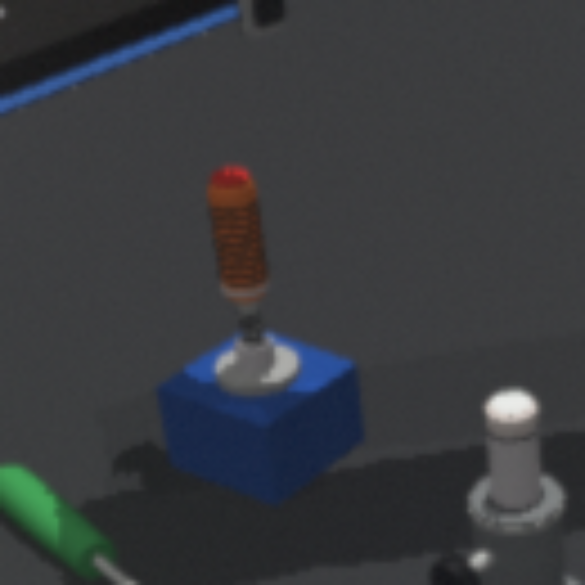

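The gauge is back upright with its foot on the block (button (272,218), predicted (271,219)). Next, the rack.

```bash
python3 -m pendant '[[[0,4,0,0,0],[0,9,-1,0,0],[0,14,-2,0,0],[0,19,-3,0,0],[0,24,-4,0,0],[0,29,-5,0,0],[0,34,-6,0,0],[0,38,-7,0,0]]]'; python3 -m pendant '[[[0,5,-1,0,0],[0,10,-2,0,0],[0,15,-3,0,0],[0,20,-4,0,0],[0,23,-4.5,0,0],[0,25,-4.6,0,0],[0,25,-4.6,0,0],[0,25,-4.6,0,0]]]'; python3 -c "
from h import *
C=cam('wrist');cv2.imwrite('pics/w10.png',read_camera('wrist')[:,:,::-1])
goto([.495,.301,.26],85)
print(proj(C,[.494,.300,.13]));import pickle;pickle.dump(C,open('C10.pkl','wb'))"
```

```text
t: 17.48
ee_pos: [0.514, 0.0495, 0.2549]
tcp_rot: [-2.328, -2.106, 0.003]
contact_force: [-0.5, 1.0, -0.2]
opening: 1.002
t: 18.48
ee_pos: [0.4949, 0.2999, 0.2558]
tcp_rot: [2.331, 2.105, -0.002]
contact_force: [-0.1, 0.1, -0.0]
opening: 1.001
tcp [0.495  0.2997 0.256 ] tool x [ 0.1021  0.9948 -0.0007] z [-0.0005 -0.0007 -1.    ] j6 0.519457856850452 F [-0.1593 -0.8166  0.0216] open 0.9990723156929042 t 18.525
shift cm [ 0.1247 -0.0125 -0.3964] turn -0.015020362282528232
[268.9067 201.3554]
```

View pics/w10.png

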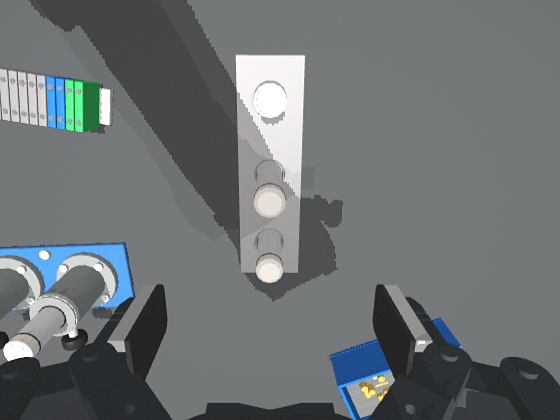

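The middle post cap is at (269,202), as predicted. Triangulated heights (97/126/112 mm at the cap dome, 15 mm apart) say it is the long one. Descending.

```bash
python3 -m pendant '[[[0,0.05,0,4,0],[0,0.05,0,8,0],[0,0.05,0,12,0],[0,0.05,0,15,0],[0,0.05,0,16.4,0],[0,0.05,0,16.4,0]]]'; python3 -m pendant '[[[0.4,0,0,0,0],[0.7,0,0,0,0],[1,0,0,0,0],[1,0,0,0,0],[1,0,0,0,0],[1,0,0,0,0]]]' 60; python3 -c "
from h import *
cv2.imwrite('pics/w11.png',read_camera('wrist')[:,:,::-1])
goto([.5477,-.3376,.1273],85)"
```

```text
t: 19.27
ee_pos: [0.4947, 0.3006, 0.0919]
tcp_rot: [-2.331, -2.105, 0.002]
contact_force: [-1.2, 0.2, -0.7]
opening: 1.0
t: 20.02
ee_pos: [0.4954, 0.3011, 0.0931]
tcp_rot: [2.33, 2.106, 0.001]
contact_force: [-0.3, -2.2, 5.8]
opening: 0.279
tcp [0.4954 0.3011 0.0931] tool x [ 0.1008  0.9949 -0.0007] z [ 0.0013 -0.0008 -1.    ] j6 0.5204304603270732 F [-0.5204 -2.0284  5.0045] open 0.2782365368831169 t 20.075
shift cm [-63.0181  11.6468  -3.3582] turn -0.013683844363105102
```

View pics/w11.png

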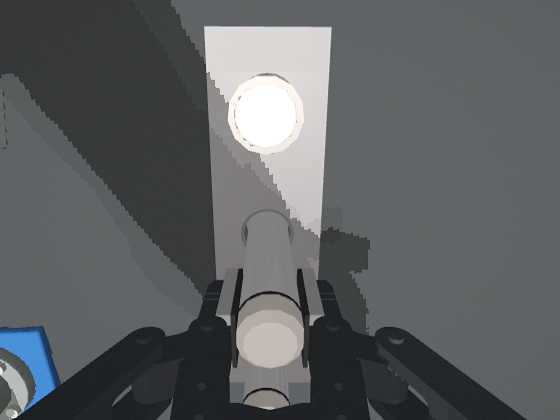

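```bash
python3 -m pendant '[[[1,0,0,-1,0],[1,0,0,-3,0],[1,0,0,-7,0],[1,0,0,-12,0],[1,0,0,-16.5,0],[1,0,0,-16.5,0]]]' 60; python3 -c "
from h import *
goto([.599,.0705,.258],85)"
```

```text
t: 20.82
ee_pos: [0.4968, 0.3026, 0.2615]
tcp_rot: [2.329, 2.106, 0.011]
contact_force: [-0.1, -0.3, -3.7]
opening: 0.278
tcp [0.4968 0.3026 0.2615] tool x [0.1003 0.9949 0.0041] z [ 0.0066  0.0035 -1.    ] j6 0.5204196366627828 F [-0.0729 -0.2833 -3.7357] open 0.2783770917363752 t 20.825
shift cm [-22.0681  12.4908   0.3376] turn -0.013226548107793334
```

```bash
python3 -m pendant '[[[1,-3,2,0,0],[1,-7,4,0,0],[1,-11,6.5,0,0],[1,-15,9,0,0],[1,-19,11,0,0],[1,-22.1,12.5,0,0],[1,-22.1,12.5,0,0],[1,-22.1,12.5,0,0]]]'; python3 -c "
from h import *
C=cam('wrist');im=read_camera('wrist')[:,:,::-1];cv2.imwrite('pics/w12.png',im)
goto([.599,-.0195,.258],85)
p,M,s=tool();print(proj(C,p+M@[0,0,.0811]),proj(C,[.599,-.0195,.088]))
import pickle;pickle.dump(C,open('C12.pkl','wb'))
cv2.imwrite('pics/w12c.png',cv2.resize(im[130:250,120:310],None,fx=4,fy=4,interpolation=cv2.INTER_CUBIC))
"
```

```text
t: 21.82
ee_pos: [0.5961, 0.0693, 0.256]
tcp_rot: [-2.329, -2.105, 0.002]
contact_force: [-0.0, 0.7, -2.9]
opening: 0.276
tcp [0.5962 0.0698 0.2563] tool x [0.0998 0.995  0.0004] z [-0.002   0.0006 -1.    ] j6 0.09322743253415289 F [-0.2251  0.0887 -3.1522] open 0.2777689270575457 t 21.875
shift cm [-8.8541  1.1739 -0.1721] turn -0.012667286281256018
[269.1357 223.0033] [169.7902 201.2359]
```

View pics/w12.png

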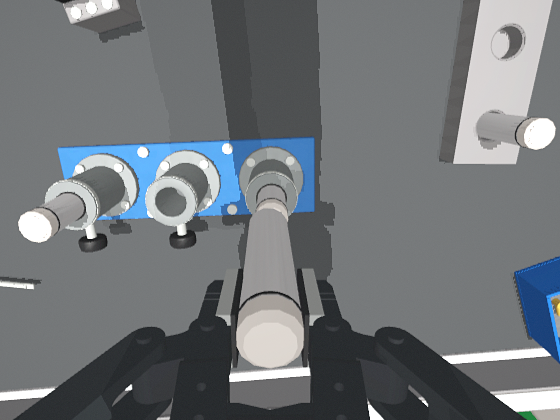

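View pics/w12c.png

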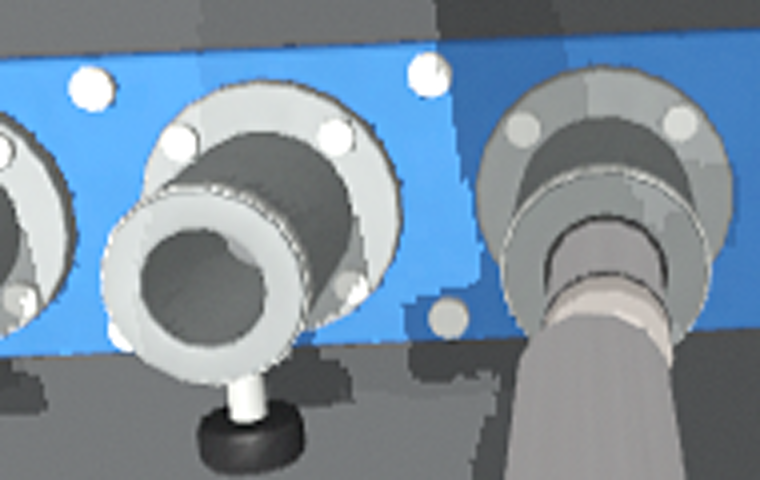

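The open bore is centred at (170.4,201.4), against a predicted (169.8,201.2). Moving over it.

```bash
python3 -m pendant '[[[1,-3,0.4,0,0],[1,-6,0.8,0,0],[1,-8.83,1.17,0,0],[1,-8.83,1.17,0,0],[1,-8.83,1.17,3,0],[1,-8.83,1.17,6,0],[1,-8.83,1.17,7.2,0],[1,-8.83,1.17,7.2,0]]]'; python3 -m pendant '[[[1,0,0,0,0],[1,0,0,0,0],[1,0,0,0,0]]]'; python3 -c "
from h import *
C=cam('wrist');im=read_camera('wrist')[:,:,::-1];cv2.imwrite('pics/w13.png',im)
goto([.599,-.0192,.17],85)
p,M,s=tool();print(proj(C,p+M@[0,0,.0811]),proj(C,[.599,-.0192,.088]))
cv2.imwrite('pics/s13.png',cv2.resize(read_camera('scene')[150:290,190:330,::-1],None,fx=4,fy=4,interpolation=cv2.INTER_CUBIC))
"
```

```text
t: 22.88
ee_pos: [0.5992, -0.019, 0.1847]
tcp_rot: [-2.328, -2.107, 0.001]
contact_force: [-0.2, 0.1, -3.7]
opening: 0.276
t: 23.25
ee_pos: [0.6003, -0.0202, 0.1861]
tcp_rot: [2.33, 2.106, 0.001]
contact_force: [1.5, 0.8, -2.7]
opening: 0.274
tcp [ 0.6001 -0.0202  0.1859] tool x [ 0.1007  0.9949 -0.    ] z [ 0.001  -0.0001 -1.    ] j6 -0.0555784466496245 F [ 0.1423 -0.4177 -3.1877] open 0.27669397216050795 t 23.3
shift cm [ 0.0841 -0.122   1.5877] turn -0.013629484909301937
[268.4949 222.3977] [269.7939 212.1885]
```

View pics/w13.png

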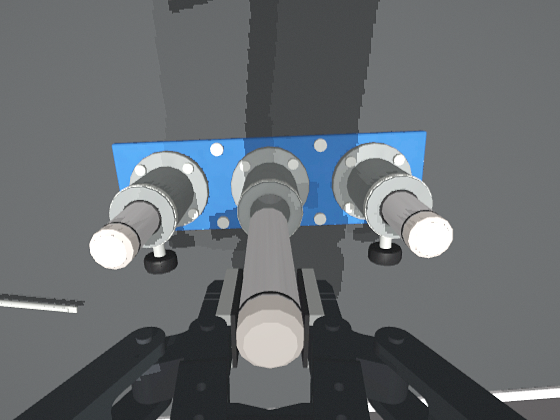

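View pics/s13.png

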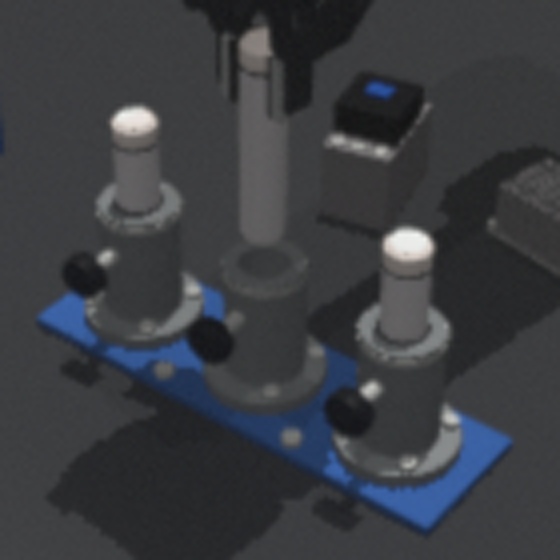

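```bash
python3 -m pendant '[[[1,0.08,-0.12,0,0],[1,0.08,-0.12,0.5,0],[1,0.08,-0.12,1,0],[1,0.08,-0.12,1.4,0],[1,0.08,-0.12,1.7,0],[1,0.08,-0.12,1.9,0],[1,0.08,-0.12,2.1,0],[1,0.08,-0.12,2.1,0]]]';  python3 -c "
from h import *
goto([.599,-.0192,.1041],85)"
```

```text
t: 24.35
ee_pos: [0.5986, -0.0191, 0.1642]
tcp_rot: [-2.33, -2.107, 0.0]
contact_force: [-0.0, 0.3, -3.4]
opening: 0.277
tcp [ 0.5986 -0.0191  0.1642] tool x [0.1006 0.9949 0.    ] z [-0.0002  0.     -1.    ] j6 -0.05436897239857976 F [-0.0255  0.2717 -3.4343] open 0.27707609968069447 t 24.35
shift cm [-0.0021  0.0403  6.0082] turn -0.013527228509088829
```

The foot is 5 mm below the rim with no contact force, so it has entered. Continuing slowly.

```bash
python3 -m pendant '[[[1,0,0.02,0.3,0],[1,0,0.02,0.6,0],[1,0,0.02,0.9,0],[1,0,0.02,1.2,0],[1,0,0.02,1.5,0],[1,0,0.02,1.8,0],[1,0,0.02,2,0],[1,0,0.02,2,0]]]';  python3 -c "
from h import *
goto([.599,-.0192,.1041],85)"
```

```text
t: 25.35
ee_pos: [0.5988, -0.0192, 0.1441]
tcp_rot: [-2.33, -2.106, 0.0]
contact_force: [-0.5, -0.2, -3.1]
opening: 0.278
tcp [ 0.5988 -0.0192  0.1441] tool x [0.1007 0.9949 0.0001] z [-0.0003  0.0001 -1.    ] j6 -0.05435735931421674 F [-0.5158 -0.1966 -3.1497] open 0.27817657884128694 t 25.35
shift cm [-0.0006  0.0253  3.9994] turn -0.013570744632570353
```

```bash
python3 -m pendant '[[[1,0,0,0.5,0],[1,0,0,1,0],[1,0,0,1.5,0],[1,0,0,2,0],[1,0,0,2.4,0],[1,0,0,2.7,0],[1,0,0,3,0],[1,0,0,3.3,0]]]'; python3 -m pendant '[[[1,0,0,0.2,0],[1,0,0,0.4,0],[1,0,0,0.6,0],[1,0,0,0.75,0],[1,0,0,0.75,0]]]'; python3 -c "
from h import *
goto([.599,-.0192,.1041],85)"
```

```text
t: 26.35
ee_pos: [0.599, -0.0192, 0.1112]
tcp_rot: [2.33, 2.107, 0.0]
contact_force: [-0.2, -0.2, -3.0]
opening: 0.277
t: 26.98
ee_pos: [0.5991, -0.0192, 0.1042]
tcp_rot: [2.33, 2.106, 0.0]
contact_force: [-0.3, -0.6, 0.7]
opening: 0.28
tcp [ 0.5991 -0.0192  0.1042] tool x [ 0.1006  0.9949 -0.    ] z [ 0.0005 -0.0001 -1.    ] j6 -0.054360698096488504 F [-0.3485 -0.6072  0.6896] open 0.27966925742425247 t 26.975
shift cm [ 0.0003 -0.0067  0.0089] turn -0.013524566410881178
```

Floor reached at the expected height (foot about 23 mm). I'll press slightly, release gently and rise.

```bash
python3 -m pendant '[[[1,0,0,0.1,0],[1,0,0,0.1,0],[0.65,0,0,0.1,0],[0.5,0,0,0.1,0],[0.4,0,0,0.1,0],[0.4,0,0,0.1,0],[0.4,0,0,0.1,0]]]'; python3 -m pendant '[[[0.4,0,0,-1,0],[0.4,0,0,-3,0],[0.4,0,0,-7,0],[0.4,0,0,-12,0],[0.4,0,0,-16,0],[0.4,0,0,-16,0]]]'; python3 -c "
from h import *
C=cam('wrist');im=read_camera('wrist')[:,:,::-1];cv2.imwrite('pics/w14.png',im)
cv2.imwrite('pics/s14.png',cv2.resize(read_camera('scene')[110:310,140:460,::-1],None,fx=2.4,fy=2.4,interpolation=cv2.INTER_CUBIC))
goto([.599,-.0192,.1041],85)
print(proj(C,[.599,-.0192,.143]))"
```

```text
t: 27.85
ee_pos: [0.5989, -0.0192, 0.1027]
tcp_rot: [-2.33, -2.107, 0.0]
contact_force: [0.5, -0.1, 0.3]
opening: 0.602
t: 28.6
ee_pos: [0.6011, -0.0195, 0.2676]
tcp_rot: [2.326, 2.103, 0.008]
contact_force: [0.7, -0.0, 0.3]
opening: 0.603
tcp [ 0.599  -0.0192  0.2634] tool x [ 0.1006  0.9949 -0.    ] z [ 0.0011 -0.0002 -1.    ] j6 -0.05432174789982556 F [ 0.4139  0.8444 -0.3322] open 0.5983966840940798 t 28.7
shift cm [-0.0013 -0.0168 15.9285] turn -0.013551420306119333
[268.8379 198.8339]
```

View pics/w14.png

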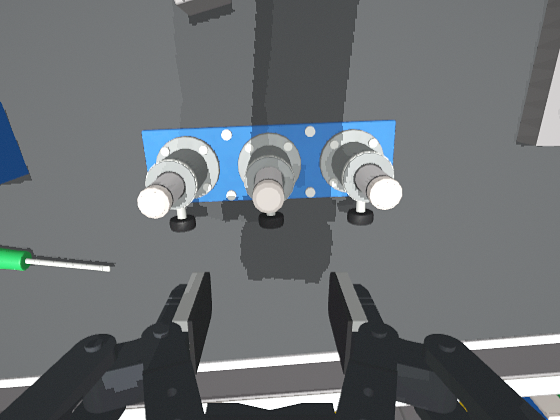

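View pics/s14.png

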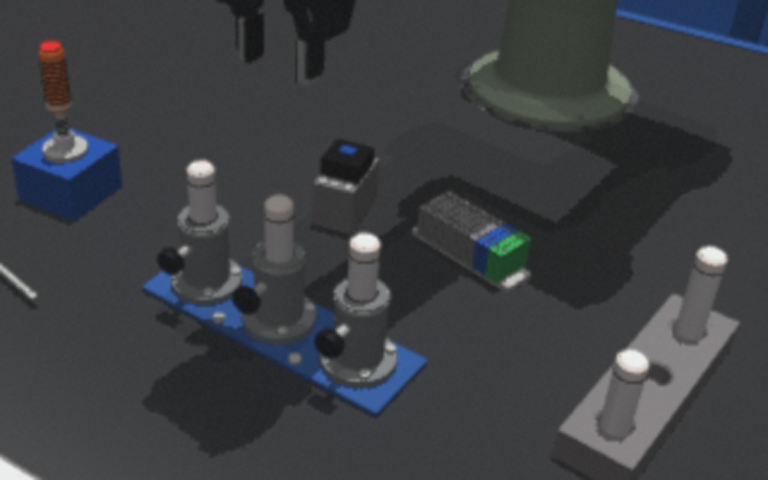

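The three caps are in line (scene crop (201,172), (279,208), (365,246); wrist (153,201), (268,197), (385,191)). The gauge, the other posts and the bystanders have not changed. Handing in.

```bash
python3 -c "
from h import *
s=telemetry.state();print(s['t'],s['qd'])
print(ctrl.finish_job())"
```

```text
28.7 [ 0.      0.0242 -0.0347 -0.0062 -0.0002 -0.0004]
the job is handed in; nothing more can be done
None
```

I gauged the open (middle) socket at 65 mm deep, put the gauge back in its stand, and lowered the long post down to the floor of that socket. I handed the job in at 28.7 s.

- **Depth reading:** contact came with the rod tip at about 23 mm above the table. There was none at the 35 or 50 mm levels. The sleeve stood almost against the grip, as it should at 65 mm. I held the gauge still there for about 0.85 s.
- **Post:** I took it from the middle rack hole, where the cap height showed it to be the long one. It met almost no force on the way in and came to rest with its foot at about 23 mm. Its top lines up with the two set posts in both the scene and wrist views.
- **Gauge:** it stands upright in its stand with the foot on the block. Its button was within about 1 px of the predicted position.
- **Everything else:** the other two posts, the terminal strip and the contactor look unmoved in the last scene picture. The screwdriver shows no change either, but it is only partly in view. The gripper was open and about 12 cm above the post tops.

The rim position from the top camera (x = 0.5965 m) and the wrist camera (x = 0.599 m) differed by about 2.5 mm. I used the wrist value, and the post went in without contact. No check failed.

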